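Slide the pepper mill home into its bay of the cruet rack

ROBOT

A 6-joint arm with a two-finger parallel gripper is mounted at the origin on a cart in front of the work surface, level with it; the furniture and walls round the work are solid. World frame = base frame: x ahead of the robot, y to its left, z up, the work surface at z = 0. Lengths are in m, angles in rad, forces in N, time in s.
With the tool pointing down it reaches from about 0.375 to 0.975 m from the base axis. Payload 3.8 kg.
Tool frame: the origin (TCP) lies at the centre of the arm's flange, where the gripper is bolted on; the fingertips stand 166 mm ahead of it and the grasp point (between the pads) lies 147 mm ahead of it; z points along the fingers, y is the direction in which the jaws open and shut (so a half turn about z gives the same grasp; the last joint's range is limited). The gripper opens to 88 mm and grips with 3 to 60 N. Pads are 18 mm wide; open, the fingers measure 123 mm over their backs; the gripper's body (75 mm by 187 mm) begins 45 mm behind the grasp point.
Start: joints at [-1.175, 0.264, 1.604, -0, 1.274, -0.037], TCP at [0.283, -0.613, 0.405] pointing down, gripper open.
Joint ranges: [-2.63, 2.63], [-0.94, 2.18], [0.31, 2.57], [-1.31, 4.45], [0, 2.66], [-2.55, 2.55]. Speed limits (rad/s): [2.57, 2.57, 3.14, 3.14, 3.14, 3.14].

INTERFACE

Orientations are given as a rotation vector (axis times angle).
In Python, from station import arm, vision, job_done gives the robot as it stands. The module is installed in compiled form; this text tells all that it offers.
- The arm moves only by the tool step_arm, never from a script. Its argument "deltas" is a list of rows, each a list of 2 entries, a list of its own where there are three numbers: the shift along the tool's x, y, z in units of 40 mm (1.0 is 40 mm), then the turn, a rotation vector about the tool's x, y, z in units of 6 degrees (1.0 is 6 degrees). A call has 1 to 5 rows; each row shifts and turns the commanded pose from where the row before left it, along the tool's axes as they then stand; what a row does not reach is not made up. A row lasts 1/12 s, in which the tool goes at most 41.7 mm and 7.16 degrees, less where a joint would pass 70% of its speed; a pose out of reach is approached as far as the arm can. A call with a number of a shift or a turn outside -1 to 1 is refused whole. A call with a gripper value outside its range is refused whole. "jaw" is the gripper's target within -1 to 1 (fully open at 1, half-way at 0, shut at -1), set as the call begins (left out, the last holds). The fingers move at their own pace and stop on an object; "newtons" is the grip in N (left out, the last holds). Time passes only in rows, so rows that do not move let the fingers close. It gives the time, the measured TCP pose, the force and the opening at its end, in the units of the state.
- arm.sense(): the state, without advancing time (a new reading comes with each control period).
- vision.snapshot(name): name is "scene" or "top" or "wrist"; returns the picture (400x640x3 uint8, blue, green, red); there is no depth.
- vision.camera_params(name): a dict with "fx", "fy", "cx", "cy" (pixels), "k1" (the pictures are not rectified: a ray, as slopes to the right and down, at radius r is drawn at 1 + k1 r^2 times it, then the intrinsics apply), "origin" and "orientation" of the camera in the world; the wrist camera has in their place "T_tool_cam" (4x4, takes a point from camera to tool coordinates, whose origin is the TCP and whose axes are the flange's). Camera axes: x right, y down, z forward; pixel columns grow to the right and rows downward; lengths in m; the calibration is good to about 2 mm. A picture is of the moment at which its call begins: read the wrist's pose just before it. camera_params takes no time and is no camera call.
- job_done(): hands the job in, once; it reports no verdict.
The state is a dict: "clock": time; "q": joint angles; "qd": joint speeds; "joint_torque": joint torques, N m; "eef_pos": TCP position; "orientation": TCP orientation; "ft_force": force on the tool from outside, world axes, zero at the start; "torque": the same for the moment, N m; "finger_gap": finger opening in m.
Only numpy, scipy, OpenCV 4.12 (cv2) and the standard library are available. Lean on these libraries where they do the work, as an engineer would, in place of code of your own. Each camera call takes 0.05 s, during which the arm holds its last target.

TASK

Push the dark wooden pepper mill along the counter, low on its body so that it slides without tipping, into the empty bay of the low wooden rack (the bay with the green felt disc), until it stands upright over the disc against the rack's back rail. Do not lift or topple the mill, push it gently, and leave the salt shaker in the other bay and the spice jar and glass where they are.

Things in the scene. Friction and masses are not known exactly. Their poses are not given: they have to be found in the camera images.
- pepper: dark brown wooden pepper mill, 160 mm tall, loose, about 0.25 kg. Round foot 58 mm across (widest part), narrower waist above, round head 50 mm across at 116 to 149 mm height. Origin: centre of its underside; z up its axis. Slides if pushed below about 35 mm height, tips if pushed high. So tall that a gripper pointing straight down this low strikes its head: lean the tool back, away from the push.
- rack: low dark wooden rack, fixed, no floor: back rail 174 x 12 x 44 mm high, three side walls 10 mm thick, 32 mm high, forming two bays 72 mm wide. Origin: counter height, midway between the bay centres (x = 0, y = +41 and -41 mm). +x points from open front to back rail, its inner face at x = +31 mm; walls start at x = -15 mm. The front looks roughly to the robot's right (-y), within 0.25 rad.
- felt: green felt disc, 58 mm across, flat on the counter (nothing to climb), fixed at the centre of the empty bay, where the pepper mill belongs. Origin: its centre at counter height. Either bay may have it.
- salt: small clear salt shaker with a grey top, 44 mm across, 90 mm tall, loose, standing in the other bay; leave it alone. Origin: centre of its underside
- spice_jar: spice jar with a red cap, 46 mm across, 97 mm tall, loose bystander beyond the work. Origin: centre of its underside
- glass: clear drinking glass, 81 mm across, 91 mm tall, loose bystander beyond the work. Origin: centre of its underside

How it is judged:
By the outcome, as a careful person would: the job done as asked, in the order asked, and still so for the second after the job is handed in, with the robot touching nothing.
It also fails if it takes over 58 s, if anything falls off the work surface, if the arm or the gripper's body presses on something with over 40 N, if the wrist force passes 120 N, or if a joint passes its speed limit or range.

## Working session

There is one attempt and no reset: what is moved stays moved. The work goes in short steps, Python scripts to look and compute and a tool call to move; the robot and the scene stay as the last step left them, time stands still between calls to the robot, and variables do not carry over. Pictures are saved under pics/ and viewed, and the job is handed in when it is done.

Besides the shell and the picture viewer there is one more tool, called after "Call:" as name(argument=value, ...), one argument or row to a line, values as JSON. step_arm: Moves the arm, as the interface text tells. Shifts and turns lie within -1 to 1; 1 stands for 40 mm of shift or 6 degrees of turn. Its arguments: {"type":"object","properties":{"deltas":{"type":"array"},"jaw":{"type":"number"},"newtons":{"type":"number"}},"required":["deltas"]}

```bash
mkdir -p pics; ls; python3 - <<'E'
from station import arm, vision
import cv2
print(arm.sense())
for n in ("scene","top","wrist"):
    print(n,vision.camera_params(n)); cv2.imwrite(f"pics/{n}0.png",vision.snapshot(n))
E
```

```text
pics
{'clock': 0.0, 'q': array([-1.17489969e+00,  2.64739882e-01,  1.60538243e+00, -7.04667120e-07,
        1.27369180e+00, -3.68987586e-02]), 'qd': array([ 0.00026555, -0.00125932, -0.0006046 ,  0.00069874, -0.00062721,
       -0.00051547]), 'joint_torque': array([-1.65263928e-04, -5.02108204e+01, -3.56869733e+01,  7.25845783e-02,
        2.93719699e-02, -1.90292217e-04]), 'eef_pos': array([ 0.28296683, -0.61244287,  0.40339198]), 'orientation': array([-3.06618726e+00, -6.74070982e-01,  6.23602850e-04]), 'ft_force': array([ 0.11896829, -0.68578597, -0.13351059]), 'torque': array([-0.02646932,  0.01728569,  0.03362499]), 'finger_gap': 0.08804710719592576}
scene {'fx': 423.7133437297347, 'fy': 423.7133437297347, 'cx': 323.54560785010125, 'cy': 187.09759877999878, 'k1': -0.03736348916837501, 'origin': array([ 0.04756722, -0.36438901,  0.55608279]), 'orientation': array([-1.98550837,  1.06767547, -0.53835101])}
top {'fx': 362.4079482797522, 'fy': 362.4079482797522, 'cx': 313.5837185051525, 'cy': 200.4091642986098, 'k1': -0.06264762692236035, 'origin': array([0.51199748, 0.01711886, 0.92244416]), 'orientation': array([-2.13565837,  2.13995863, -0.10646234])}
wrist {'fx': 318.03571985445024, 'fy': 318.03571985445024, 'cx': 317.1399180148347, 'cy': 196.31563613263057, 'k1': -0.04375971401698153, 'T_tool_cam': array([[-9.02864612e-04, -9.57622369e-01, -2.88025316e-01,
         7.34987003e-02],
       [ 9.99999580e-01, -8.19843471e-04, -4.08866096e-04,
         8.52301913e-04],
       [ 1.55403644e-04, -2.88025564e-01,  9.57622708e-01,
         1.99566816e-02],
       [ 0.00000000e+00,  0.00000000e+00,  0.00000000e+00,
         1.00000000e+00]])}
```

View pics/scene0.png

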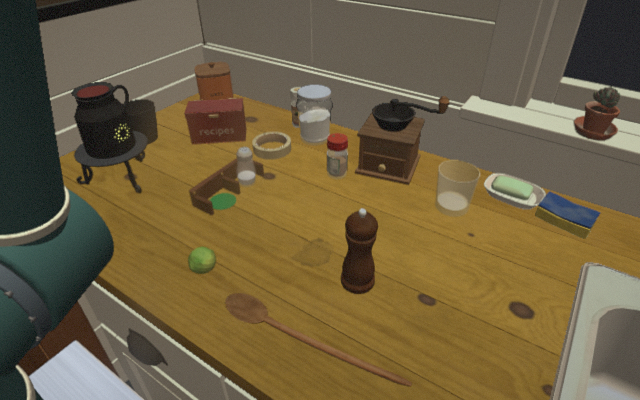

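View pics/top0.png

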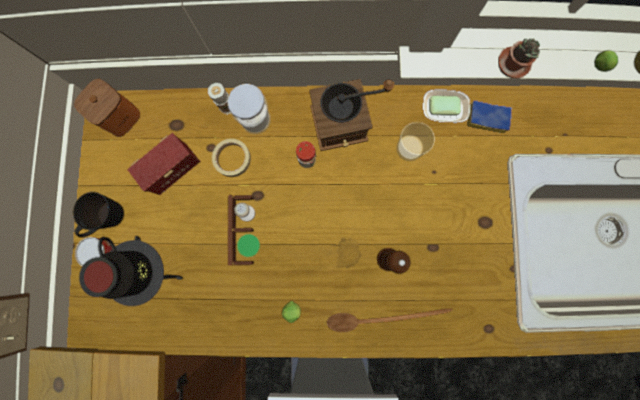

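View pics/wrist0.png

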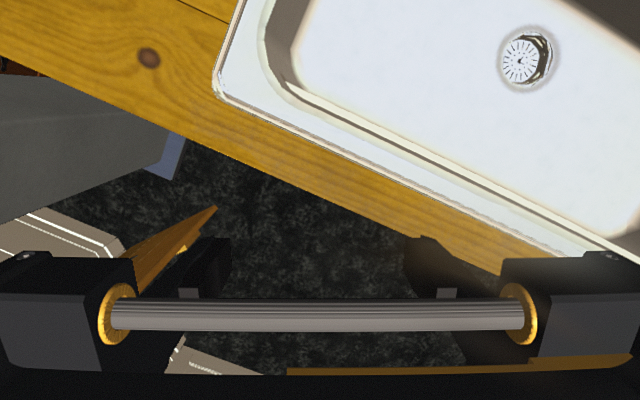

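Scene: mill foot near (358,285), felt near (222,201), lime at (202,260). Top: mill with foot near (385,258), felt (248,245), salt (244,211), rack opening to the right (-y). The lime and the spoon lie to the robot side of the path. Next I measure them.

```bash
cat > h.py <<'E'
import numpy as np,cv2
from scipy.spatial.transform import Rotation as R
from station import arm,vision
def cam(n):
    p=vision.camera_params(n)
    if n=='wrist':
        s=arm.sense();Tw=np.eye(4);Tw[:3,:3]=R.from_rotvec(s['orientation']).as_matrix();Tw[:3,3]=s['eef_pos']
        T=Tw@p['T_tool_cam'];return p,T[:3,:3],T[:3,3]
    return p,R.from_rotvec(p['orientation']).as_matrix(),np.array(p['origin'])
def ray(c,uv):
    p,Rm,o=c
    K=np.array([[p['fx'],0,p['cx']],[0,p['fy'],p['cy']],[0,0,1.]])
    u=cv2.undistortPoints(np.float64(uv).reshape(-1,1,2),K,np.array([p['k1'],0,0,0.])).reshape(-1,2)
    return o,np.c_[u,np.ones(len(u))]@Rm.T
def onz(c,uv,z=0):
    o,d=ray(c,uv);t=(z-o[2])/d[:,2];return o+d*t[:,None]
def proj(c,X):
    p,Rm,o=c;Y=(np.atleast_2d(X)-o)@Rm;s=Y[:,:2]/Y[:,2:];r2=(s**2).sum(1,keepdims=True)
    return s*(1+p['k1']*r2)*p['fx']+[p['cx'],p['cy']]
def big(m,roi):
    x0,y0,x1,y1=roi;k=np.zeros_like(m);k[y0:y1,x0:x1]=m[y0:y1,x0:x1]
    n,l,s,_=cv2.connectedComponentsWithStats(k);i=1+np.argmax(s[1:,4]);return (l==i).astype(np.uint8)
E
python3 - <<'E'
from h import *
for n,rf,rm in(("top",(225,225,270,265),(365,235,425,285)),("scene",(200,185,245,215),(330,200,390,300))):
    c=cam(n);im=cv2.imread(f"pics/{n}0.png");hsv=cv2.cvtColor(im,cv2.COLOR_BGR2HSV)
    g=big(cv2.inRange(hsv,(45,100,50),(90,255,255)),rf);ys,xs=np.nonzero(g)
    P=onz(c,np.c_[xs,ys]);print(n,'felt',P.mean(0),P.min(0),P.max(0),len(xs))
    d=big((im.max(2)<105).astype(np.uint8)*255,rm);ys,xs=np.nonzero(d);print('mill bbox',xs.min(),xs.max(),ys.min(),ys.max())
    bl=np.where(d[...,None]>0,np.uint8([0,0,255]),im)
    x0,y0,x1,y1=rm;cv2.imwrite(f'pics/m_{n}.png',cv2.resize(np.hstack([im[y0:y1,x0:x1],bl[y0:y1,x0:x1]]),None,fx=5,fy=5,interpolation=0))
    if n=='top': cv2.imwrite('pics/rack.png',cv2.resize(im[180:280,210:290],None,fx=6,fy=6,interpolation=2))
E
```

```text
top felt [0.52039491 0.21458941 0.        ] [0.49274495 0.1862443  0.        ] [0.54856913 0.24305546 0.        ] 391
mill bbox 377 410 248 273
scene felt [0.52231448 0.21248126 0.        ] [0.49441708 0.18575705 0.        ] [0.5487652  0.24085435 0.        ] 308
mill bbox 341 377 211 293
```

```bash
python3 -c "
import cv2;a=cv2.imread('pics/m_top.png');b=cv2.imread('pics/m_scene.png');print(a.shape,b.shape)"
```

```text
(250, 600, 3) (500, 600, 3)
```

View pics/m_top.png

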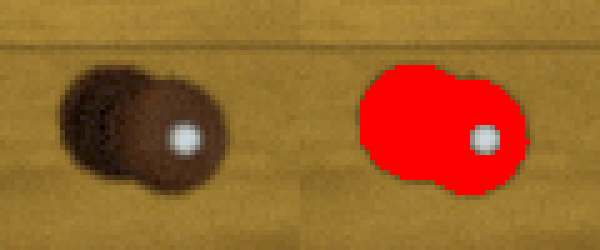

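View pics/m_scene.png

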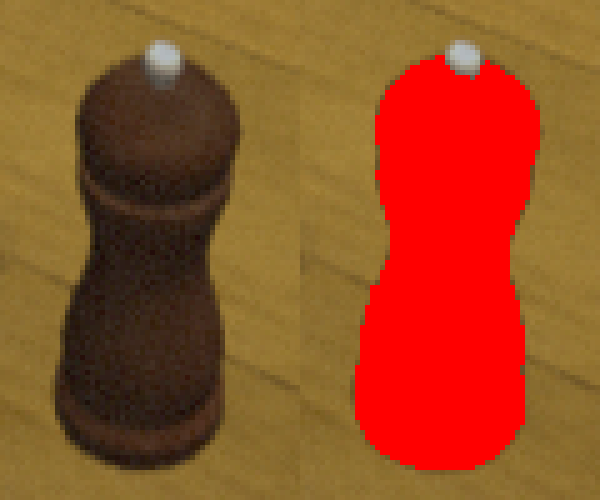

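View pics/rack.png

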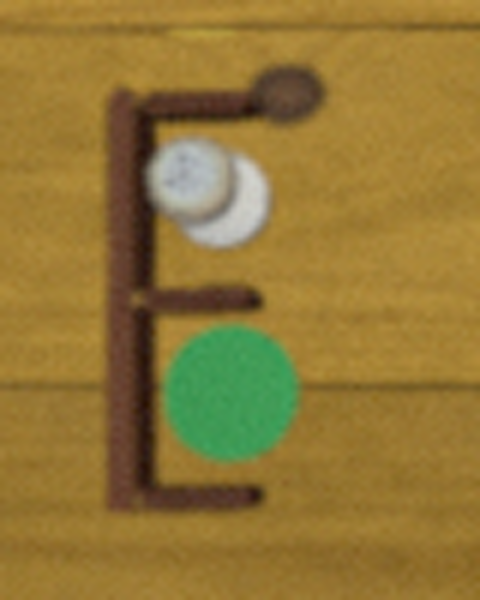

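```bash
python3 - <<'E'
from h import *
T=cam('top');S=cam('scene')
a=lambda L:np.array(L)/6.+[210,180]
for nm,L,z in(('rail outer',[(110,95),(108,505)],.044),('wallfar',[(150,105),(250,103)],.032),('wallmid',[(150,300),(255,299)],.032),('wallnear',[(150,497),(255,495)],.032),('rail inner bottomish',[(155,200),(153,400)],.0)):
    P=onz(T,a(L)-.4,z);d=P[1]-P[0];print(nm,P[:,:2].round(4),np.degrees(np.arctan2(d[1],d[0])))
print('knob top z.156',onz(T,[(401.3,262.1)],.156),'scene',onz(S,[(362.1,211.5)],.156))
# scene mill axis: foot bottom centre; side extents
print('foot top',onz(T,[(388.4,259)],.01))
print('foot scene bottom pt',onz(S,[(358,293)],0), 'foot sides z.02',onz(S,[(340.8,280),(374.8,280)],.02))
for X in [(.5,-.17,0)]: print(proj(T,X),proj(S,X))
import itertools
im=cv2.imread('pics/top0.png')
for nm,uv in(('lime',(291,312)),('spoon',(342,322)),('spicecap',(306,150)),('spot',(348,252))): print(nm,onz(T,[uv],0))
E
```

```text
rail outer [[0.6421 0.2583]
 [0.4748 0.2542]] -178.6078429422552
wallfar [[0.6395 0.2444]
 [0.6402 0.2022]] -89.12741859399131
wallmid [[0.5581 0.2422]
 [0.5586 0.1983]] -89.43757703033378
wallnear [[0.4776 0.2401]
 [0.4787 0.1967]] -88.61618416408739
rail inner bottomish [[0.6028 0.2492]
 [0.5173 0.2478]] -179.0527552262494
knob top z.156 [[ 0.48349657 -0.14062208  0.156     ]] scene [[ 0.48441643 -0.14133654  0.156     ]]
foot top [[ 0.48579497 -0.1388719   0.01      ]]
foot scene bottom pt [[ 0.46473178 -0.15365636  0.        ]] foot sides z.02 [[ 0.45781637 -0.1238516   0.02      ]
 [ 0.48866824 -0.17085476  0.02      ]]
[[399.9772671  253.13856809]] [[376.69199878 283.49007044]]
lime [[0.35475261 0.1034313  0.        ]]
spoon [[ 0.33118274 -0.02304912  0.        ]]
spicecap [[0.76803638 0.06717394 0.        ]]
spot [[ 0.50317062 -0.03947725  0.        ]]
```

```bash
cat >> h.py <<'E'
def des(th,yaw=90):
    t=np.radians(th);a=np.radians(yaw);h=np.array([np.cos(a),np.sin(a),0]);up=np.array([0,0,1.])
    x=h*np.cos(t)+up*np.sin(t);z=h*np.sin(t)-up*np.cos(t);return np.c_[x,np.cross(z,x),z]
def need(tcp=None,Rd=None):
    s=arm.sense();Rm=R.from_rotvec(s['orientation']).as_matrix()
    print('t',round(s['clock'],2),'tcp',s['eef_pos'].round(4),'tip',(s['eef_pos']+.166*Rm[:,2]).round(4),'F',s['ft_force'].round(2),'gap',round(s['finger_gap'],4),'q',s['q'].round(2))
    if tcp is not None: print('shift units',(Rm.T@(np.array(tcp)-s['eef_pos'])/.04).round(2))
    if Rd is not None: print('turn units',(np.degrees(R.from_matrix(Rm.T@Rd).as_rotvec())/6).round(2))
E
python3 - <<'E'
from h import *
need((.485,-.36,.30),des(40))
E
```

```text
t 0.15 tcp [ 0.283  -0.6125  0.4037] tip [ 0.2829 -0.6123  0.2377] F [ 0.42 -0.75  0.19] gap 0.0881 q [-1.17  0.26  1.61 -0.    1.27 -0.04]
shift units [ 7.23 -3.61  2.6 ]
turn units [  3.77   5.91 -10.41]
```

Call:
step_arm(
  deltas=[
    [[0.72, -0.36, 0.26], [0, 0, 0]],
    [[0.72, -0.36, 0.26], [0, 0, 0]],
    [[0.72, -0.36, 0.26], [0, 0, 0]],
    [[0.72, -0.36, 0.26], [0, 0, 0]],
    [[0.72, -0.36, 0.26], [0, 0, 0]],
  ],
  jaw=-0.36,
)

```text
clock: 0.57
eef_pos: [0.3841, -0.4857, 0.3519]
orientation: [-3.068, -0.674, 0.0]
ft_force: [0.5, 0.5, -0.3]
finger_gap: 0.057
```

Call:
step_arm(
  deltas=[
    [[0.72, -0.36, 0.26], [0, 0, 0]],
    [[0.72, -0.36, 0.26], [0, 0, 0]],
    [[0.72, -0.36, 0.26], [0, 0, 0]],
    [[0.72, -0.36, 0.26], [0, 0, 0]],
    [[0.72, -0.36, 0.26], [0, 0, 0]],
  ],
)

```text
clock: 0.98
eef_pos: [0.4848, -0.3598, 0.3]
orientation: [-3.068, -0.674, 0.0]
ft_force: [0.3, 0.7, 0.1]
finger_gap: 0.0286
```

Call:
step_arm(
  deltas=[
    [[0, 0, 0], [0.27, 0.42, -0.74]],
    [[0, 0, 0], [0.27, 0.42, -0.74]],
    [[0, 0, 0], [0.27, 0.42, -0.74]],
    [[0, 0, 0], [0.27, 0.42, -0.74]],
    [[0, 0, 0], [0.27, 0.42, -0.74]],
  ],
)

```text
clock: 1.4
eef_pos: [0.4842, -0.3609, 0.3005]
orientation: [-2.695, -1.182, -0.274]
ft_force: [0.4, 0.9, -0.2]
finger_gap: 0.0281
```

Call:
step_arm(
  deltas=[
    [[0, 0, 0], [0.27, 0.42, -0.74]],
    [[0, 0, 0], [0.27, 0.42, -0.74]],
    [[0, 0, 0], [0.27, 0.42, -0.74]],
    [[0, 0, 0], [0.27, 0.42, -0.74]],
    [[0, 0, 0], [0.27, 0.42, -0.74]],
  ],
)

```text
clock: 1.82
eef_pos: [0.4839, -0.3613, 0.3004]
orientation: [-2.234, -1.577, -0.505]
ft_force: [0.2, -0.1, -0.5]
finger_gap: 0.0282
```

```bash
python3 - <<'E'
from h import *
need((.485,-.36,.30),des(40))
E
```

```text
t 1.82 tcp [ 0.4839 -0.3613  0.3004] tip [ 0.4976 -0.2811  0.1557] F [ 0.2  -0.06 -0.52] gap 0.0282 q [-0.8   0.31  1.78  0.42  1.38 -0.61]
shift units [0.03 0.02 0.03]
turn units [ 1.07  1.69 -2.97]
```

Call:
step_arm(
  deltas=[
    [[0, 0, 0], [0.27, 0.42, -0.74]],
    [[0, 0, 0], [0.27, 0.42, -0.74]],
    [[0, 0, 0], [0.27, 0.42, -0.74]],
    [[0, 0, 0], [0.26, 0.42, -0.74]],
    [[0, 0, 0], [0, 0, 0]],
  ],
)

```text
clock: 2.23
eef_pos: [0.4841, -0.3615, 0.2996]
orientation: [-1.821, -1.813, -0.658]
ft_force: [-0.1, -0.4, 0.0]
finger_gap: 0.0284
```

```bash
python3 - <<'E'
from h import *
need((.485,-.325,.142),des(40))
E
```

```text
t 2.23 tcp [ 0.4841 -0.3615  0.2996] tip [ 0.484  -0.2549  0.1723] F [-0.08 -0.38  0.03] gap 0.0284 q [-0.81  0.38  1.73  0.46  1.57 -0.94]
shift units [-1.83  0.03  3.61]
turn units [-0.    0.01 -0.04]
```

Call:
step_arm(
  deltas=[
    [[-0.37, 0, 0.72], [0, 0, 0]],
    [[-0.37, 0, 0.72], [0, 0, 0]],
    [[-0.37, 0, 0.72], [0, 0, 0]],
    [[-0.37, 0, 0.72], [0, 0, 0]],
    [[-0.35, 0.03, 0.73], [0, 0, -0.04]],
  ],
)

```text
clock: 2.65
eef_pos: [0.4849, -0.3248, 0.1417]
orientation: [-1.824, -1.817, -0.658]
ft_force: [1.5, 0.6, 0.5]
finger_gap: 0.0285
```

```bash
python3 - <<'E'
from h import *
cv2.imwrite('pics/w1.png',vision.snapshot('wrist'));cv2.imwrite('pics/s1.png',vision.snapshot('scene'))
need((.485,-.139-.0325-.1067,.139),des(40))
E
```

```text
t 2.75 tcp [ 0.4827 -0.3221  0.1378] tip [ 0.4819 -0.2151  0.0109] F [-0.35 -0.39 -0.4 ] gap 0.0281 q [-0.77  0.55  1.85  0.49  1.31 -1.04]
shift units [0.86 0.05 0.68]
turn units [-0.05 -0.02 -0.07]
```

View pics/w1.png

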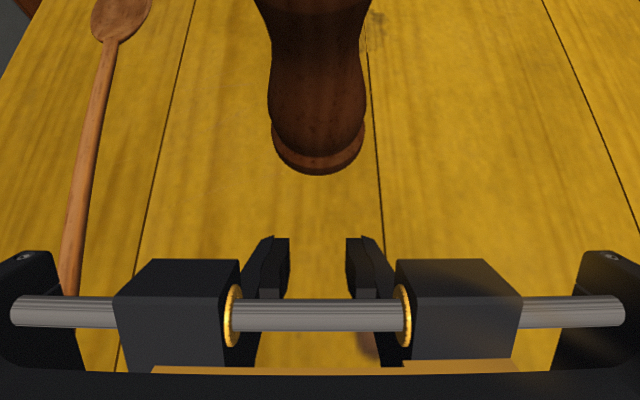

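View pics/s1.png

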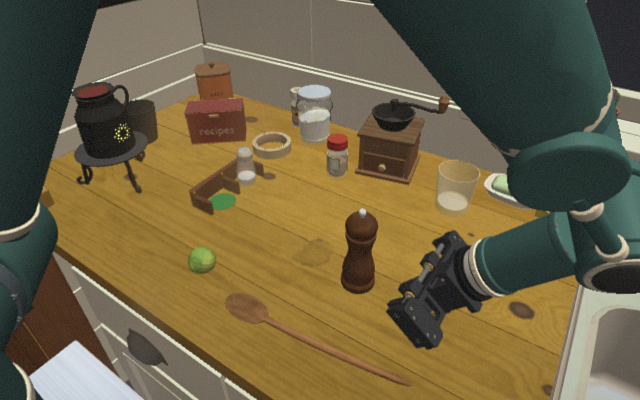

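Call:
step_arm(
  deltas=[
    [[0.185, 0.05, 0.09], [0, 0, 0]],
    [[0.153, 0, 0.129], [0, 0, 0]],
    [[0.153, 0, 0.129], [0, 0, 0]],
    [[0.11, 0, 0.09], [0, 0, 0]],
    [[0.06, 0, 0.05], [0, 0, 0]],
  ],
)

```text
clock: 3.17
eef_pos: [0.4877, -0.2917, 0.1466]
orientation: [-1.821, -1.821, -0.66]
ft_force: [-0.1, -0.1, 0.0]
finger_gap: 0.0283
```

```bash
python3 - <<'E'
from h import *
need((.485,-.139-.0325-.1067,.139),des(40))
E
```

```text
t 3.17 tcp [ 0.4877 -0.2917  0.1466] tip [ 0.4881 -0.1856  0.0189] F [-0.12 -0.08  0.02] gap 0.0283 q [-0.73  0.51  1.89  0.52  1.29 -1.02]
shift units [ 0.14 -0.07  0.36]
turn units [0.02 0.05 0.01]
```

Call:
step_arm(
  deltas=[
    [[-0.04, -0.03, 0.11], [0, 0, 0]],
    [[0.01, -0.03, 0.1], [0, 0, 0]],
    [[0.06, 0, 0.05], [0, 0, 0]],
    [[0.06, 0, 0.05], [0, 0, 0]],
    [[0, 0, 0], [0, 0, 0]],
  ],
)

```text
clock: 3.58
eef_pos: [0.4846, -0.281, 0.1374]
orientation: [-1.82, -1.817, -0.659]
ft_force: [-0.3, -0.6, 0.4]
finger_gap: 0.0284
```

```bash
python3 - <<'E'
from h import *
need((.485,-.139-.0325-.1067,.139),des(40))
cv2.imwrite('pics/w2.png',vision.snapshot('wrist'))
need()
E
```

```text
t 3.58 tcp [ 0.4846 -0.281   0.1374] tip [ 0.4847 -0.1746  0.0099] F [-0.27 -0.56  0.37] gap 0.0284 q [-0.72  0.51  1.91  0.53  1.27 -1.02]
shift units [0.08 0.01 0.01]
turn units [ 0.01  0.02 -0.01]
t 3.63 tcp [ 0.4847 -0.2813  0.1375] tip [ 0.4849 -0.175   0.01  ] F [0.15 0.12 0.68] gap 0.0284 q [-0.72  0.51  1.91  0.53  1.27 -1.02]
```

View pics/w2.png

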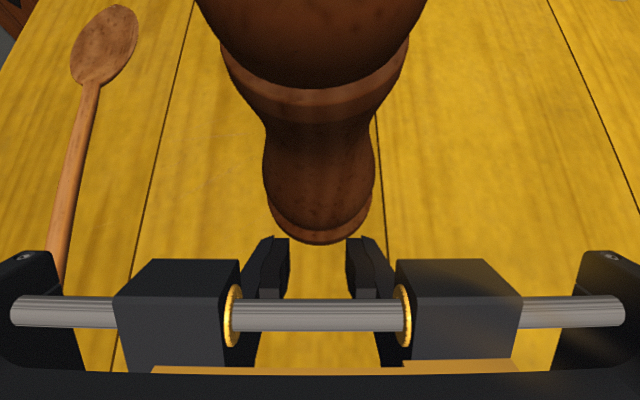

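The mill (foot at about (320,240)) sits centred in front of the fingers and is nearly touching. I start the push slowly.

Call:
step_arm(
  deltas=[
    [[0.07, 0.0, 0.03], [0, 0, 0]],
    [[0.06, 0.0, 0.05], [0, 0, 0]],
    [[0.06, 0.01, 0.05], [0, 0, 0]],
    [[0.08, 0.01, 0.065], [0, 0, 0]],
    [[0.1, 0.02, 0.08], [0, 0, 0]],
  ],
)

```text
clock: 4.05
eef_pos: [0.4866, -0.2631, 0.1388]
orientation: [-1.821, -1.819, -0.659]
ft_force: [-0.9, -1.4, 0.2]
finger_gap: 0.0285
```

Call:
step_arm(
  deltas=[
    [[0.115, 0.02, 0.096], [0, 0, 0]],
    [[0.115, 0.02, 0.096], [0, 0, 0]],
    [[0.115, 0.02, 0.096], [0, 0, 0]],
    [[0.115, 0.02, 0.096], [0, 0, 0]],
    [[0.115, 0.02, 0.096], [0, 0, 0]],
  ],
)

```text
clock: 4.47
eef_pos: [0.4905, -0.2324, 0.1386]
orientation: [-1.82, -1.818, -0.659]
ft_force: [0.1, -1.0, 0.1]
finger_gap: 0.0279
```

```bash
python3 - <<'E'
from h import *
need((.485,-.139-.0325-.1067,.139),des(40))
cv2.imwrite('pics/w3.png',np.vstack([vision.snapshot('wrist')[:300],vision.snapshot('scene')[100:400]]))
need()
E
```

```text
t 4.47 tcp [ 0.4905 -0.2324  0.1386] tip [ 0.4907 -0.1261  0.0111] F [ 0.06 -1.    0.08] gap 0.0279 q [-0.65  0.48  1.97  0.57  1.23 -1.  ]
shift units [-0.87 -0.14 -0.74]
turn units [ 0.01  0.03 -0.01]
t 4.57 tcp [ 0.4904 -0.2319  0.1386] tip [ 0.4905 -0.1255  0.0112] F [-1.4  -0.06 -1.25] gap 0.0286 q [-0.65  0.48  1.97  0.57  1.23 -1.  ]
```

View pics/w3.png

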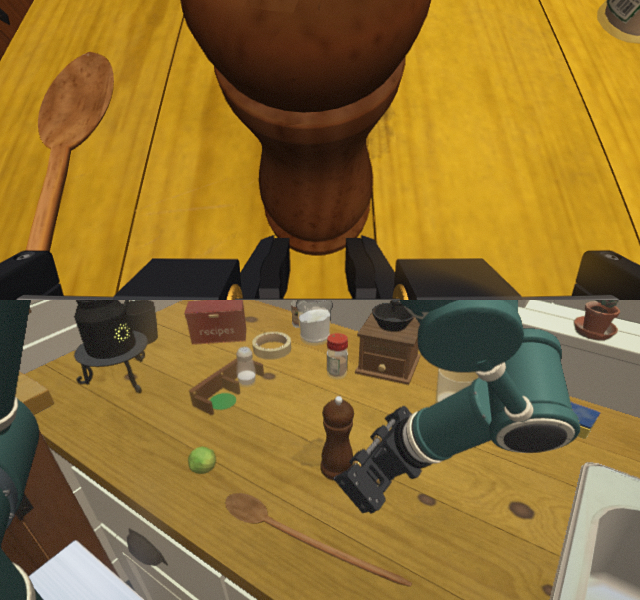

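The mill slides upright, seated in the cradle. I continue.

Call:
step_arm(
  deltas=[
    [[0.08, 0.015, 0.067], [0, 0, 0]],
    [[0.115, 0.02, 0.096], [0, 0, 0]],
    [[0.115, 0.02, 0.096], [0, 0, 0]],
    [[0.115, 0.02, 0.096], [0, 0, 0]],
    [[0.115, 0.02, 0.096], [0, 0, 0]],
  ],
)

```text
clock: 4.98
eef_pos: [0.4944, -0.2045, 0.1386]
orientation: [-1.821, -1.818, -0.66]
ft_force: [-0.6, -2.5, 0.7]
finger_gap: 0.0285
```

Call:
step_arm(
  deltas=[
    [[0.115, 0.02, 0.096], [0, 0, 0]],
    [[0.115, 0.02, 0.096], [0, 0, 0]],
    [[0.115, 0.02, 0.096], [0, 0, 0]],
    [[0.115, 0.02, 0.096], [0, 0, 0]],
    [[0.115, 0.02, 0.096], [0, 0, 0]],
  ],
)

```text
clock: 5.4
eef_pos: [0.4985, -0.1744, 0.1386]
orientation: [-1.82, -1.818, -0.659]
ft_force: [-0.1, -1.7, 1.2]
finger_gap: 0.0281
```

Call:
step_arm(
  deltas=[
    [[0.115, 0.02, 0.096], [0, 0, 0]],
    [[0.115, 0.02, 0.096], [0, 0, 0]],
    [[0.115, 0.02, 0.096], [0, 0, 0]],
    [[0.115, 0.02, 0.096], [0, 0, 0]],
    [[0.115, 0.02, 0.096], [0, 0, 0]],
  ],
)

```text
clock: 5.82
eef_pos: [0.5025, -0.1445, 0.1385]
orientation: [-1.82, -1.818, -0.659]
ft_force: [1.0, -2.4, 0.5]
finger_gap: 0.0286
```

Call:
step_arm(
  deltas=[
    [[0.115, 0.02, 0.096], [0, 0, 0]],
    [[0.115, 0.02, 0.096], [0, 0, 0]],
    [[0.115, 0.02, 0.096], [0, 0, 0]],
    [[0.115, 0.02, 0.096], [0, 0, 0]],
    [[0.115, 0.02, 0.096], [0, 0, 0]],
  ],
)

```text
clock: 6.23
eef_pos: [0.5065, -0.1146, 0.1385]
orientation: [-1.82, -1.818, -0.659]
ft_force: [-0.5, -2.4, 1.0]
finger_gap: 0.0284
```

```bash
python3 - <<'E'
from h import *
need((.521,.13-.0325-.1067,.139),des(40))
cv2.imwrite('pics/w4.png',np.vstack([vision.snapshot('wrist')[:300],vision.snapshot('scene')[100:400]]))
need()
E
```

```text
t 6.23 tcp [ 0.5065 -0.1146  0.1385] tip [ 0.5067 -0.0083  0.011 ] F [-0.46 -2.44  1.02] gap 0.0284 q [-0.46  0.42  2.06  0.69  1.13 -0.92]
shift units [2.03 0.36 1.68]
turn units [ 0.01  0.03 -0.01]
t 6.33 tcp [ 0.5063 -0.1141  0.1384] tip [ 0.5064 -0.0077  0.011 ] F [-0.69  0.12  0.22] gap 0.0282 q [-0.46  0.42  2.06  0.69  1.13 -0.92]
```

View pics/w4.png

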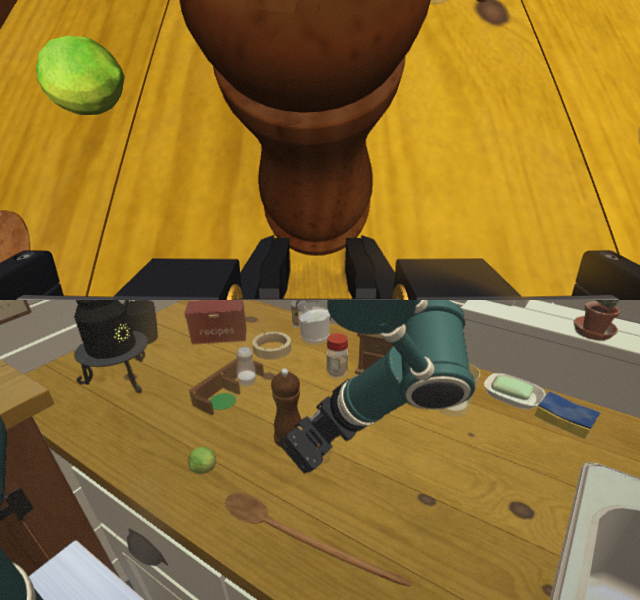

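Still upright and centred in the cradle, with the lime well to the left at (80,75). I continue.

Call:
step_arm(
  deltas=[
    [[0.08, 0.015, 0.067], [0, 0, 0]],
    [[0.115, 0.02, 0.096], [0, 0, 0]],
    [[0.115, 0.02, 0.096], [0, 0, 0]],
    [[0.115, 0.02, 0.096], [0, 0, 0]],
    [[0.115, 0.02, 0.096], [0, 0, 0]],
  ],
)

```text
clock: 6.75
eef_pos: [0.5103, -0.0864, 0.1384]
orientation: [-1.821, -1.818, -0.659]
ft_force: [0.0, -2.1, 0.2]
finger_gap: 0.0281
```

Call:
step_arm(
  deltas=[
    [[0.115, 0.02, 0.096], [0, 0, 0]],
    [[0.115, 0.02, 0.096], [0, 0, 0]],
    [[0.115, 0.02, 0.096], [0, 0, 0]],
    [[0.115, 0.02, 0.096], [0, 0, 0]],
    [[0.115, 0.02, 0.096], [0, 0, 0]],
  ],
)

```text
clock: 7.17
eef_pos: [0.5144, -0.0564, 0.1385]
orientation: [-1.82, -1.818, -0.659]
ft_force: [-0.5, -1.3, 0.3]
finger_gap: 0.0279
```

Call:
step_arm(
  deltas=[
    [[0.115, 0.02, 0.096], [0, 0, 0]],
    [[0.115, 0.02, 0.096], [0, 0, 0]],
    [[0.115, 0.02, 0.096], [0, 0, 0]],
    [[0.115, 0.02, 0.096], [0, 0, 0]],
    [[0.08, 0.015, 0.067], [0, 0, 0]],
  ],
)

```text
clock: 7.58
eef_pos: [0.5182, -0.0282, 0.1384]
orientation: [-1.82, -1.818, -0.659]
ft_force: [-1.1, -2.1, -0.0]
finger_gap: 0.0283
```

```bash
python3 - <<'E'
from h import *
need((.521,.13-.0325-.1067,.139),des(40))
a=vision.snapshot('wrist');b=vision.snapshot('top')
cv2.imwrite('pics/w5.png',np.vstack([a[:300],cv2.resize(b[170:320,160:480],None,fx=2,fy=2)]))
need()
E
```

```text
t 7.58 tcp [ 0.5182 -0.0282  0.1384] tip [0.5184 0.0781 0.0109] F [-1.15 -2.14 -0.03] gap 0.0283 q [-0.31  0.39  2.1   0.78  1.05 -0.85]
shift units [0.37 0.07 0.29]
turn units [ 0.01  0.03 -0.01]
t 7.68 tcp [ 0.5181 -0.0281  0.1384] tip [0.5182 0.0782 0.011 ] F [-0.07 -0.38  0.29] gap 0.0282 q [-0.31  0.39  2.1   0.78  1.05 -0.85]
```

View pics/w5.png

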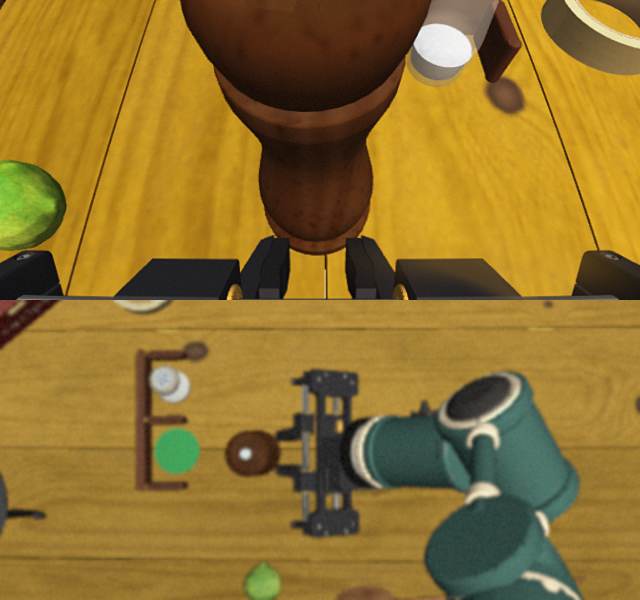

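```bash
python3 - <<'E'
from h import *
T=cam('top');im=vision.snapshot('top');cv2.imwrite('pics/t6.png',im)
hsv=cv2.cvtColor(im,cv2.COLOR_BGR2HSV)
g=big(cv2.inRange(hsv,(45,100,50),(90,255,255)),(225,225,270,265));ys,xs=np.nonzero(g);print('felt',onz(T,np.c_[xs,ys]).mean(0))
k=big((im.min(2)>120).astype(np.uint8),(270,235,295,260));ys,xs=np.nonzero(k);print(len(xs),'knob',xs.mean(),ys.mean(),onz(T,np.c_[xs,ys],.157).mean(0))
cv2.imwrite('pics/c6.png',cv2.resize(im[200:290,215:345],None,fx=6,fy=6,interpolation=2))
E
```

```text
felt [0.5203028  0.21472623 0.        ]
27 knob 282.25925925925924 246.59259259259258 [0.51591911 0.10809411 0.157     ]
```

View pics/c6.png

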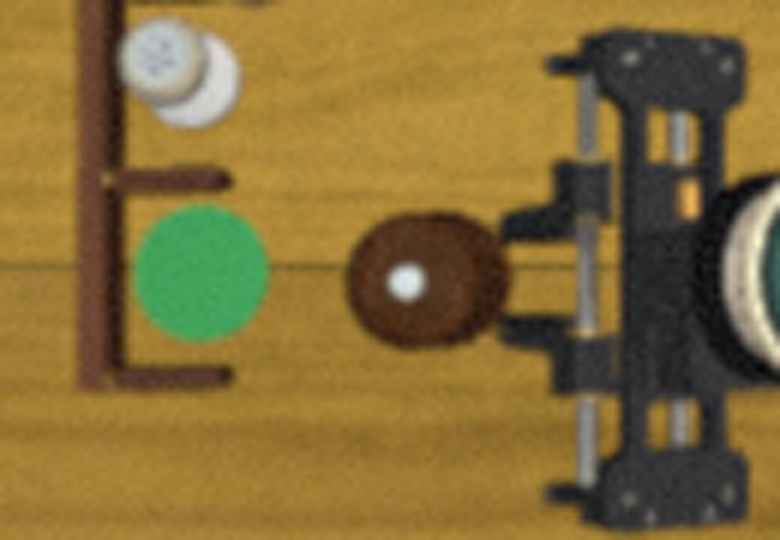

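Call:
step_arm(
  deltas=[
    [[0.08, 0.015, 0.067], [0, 0, 0]],
    [[0.115, 0.015, 0.096], [0, 0, 0]],
    [[0.115, 0.015, 0.096], [0, 0, 0]],
    [[0.115, 0.015, 0.096], [0, 0, 0]],
    [[0.115, 0.015, 0.096], [0, 0, 0]],
  ],
)

```text
clock: 8.15
eef_pos: [0.5213, -0.0002, 0.1384]
orientation: [-1.821, -1.818, -0.659]
ft_force: [-0.5, -1.0, -0.5]
finger_gap: 0.0283
```

Call:
step_arm(
  deltas=[
    [[0.115, 0.015, 0.096], [0, 0, 0]],
    [[0.115, 0.015, 0.096], [0, 0, 0]],
    [[0.1, 0.01, 0.083], [0, 0, 0]],
    [[0.08, 0, 0.067], [0, 0, 0]],
    [[0, 0, 0], [0, 0, 0]],
  ],
)

```text
clock: 8.57
eef_pos: [0.5227, 0.0215, 0.1384]
orientation: [-1.819, -1.818, -0.659]
ft_force: [0.4, -0.6, 0.2]
finger_gap: 0.0283
```

```bash
cat > chk.py <<'E'
from h import *
import sys
n=sys.argv[1];T=cam('top');im=vision.snapshot('top')
roi=tuple(map(int,sys.argv[2:6]))
k=big((im.min(2)>120).astype(np.uint8),roi);ys,xs=np.nonzero(k);print(len(xs),'knob',xs.mean(),ys.mean(),onz(T,np.c_[xs,ys],.157).mean(0))
cv2.imwrite(f'pics/c{n}.png',cv2.resize(im[185:285,215:345],None,fx=6,fy=6,interpolation=2))
need()
E
python3 chk.py 7 250 235 290 260
```

```text
25 knob 258.96 244.4 [0.52043229 0.15760473 0.157     ]
t 8.62 tcp [0.5227 0.0212 0.1384] tip [0.5228 0.1275 0.0109] F [-0.07 -0.47 -0.66] gap 0.0285 q [-0.22  0.38  2.12  0.83  1.01 -0.81]
```

View pics/c7.png

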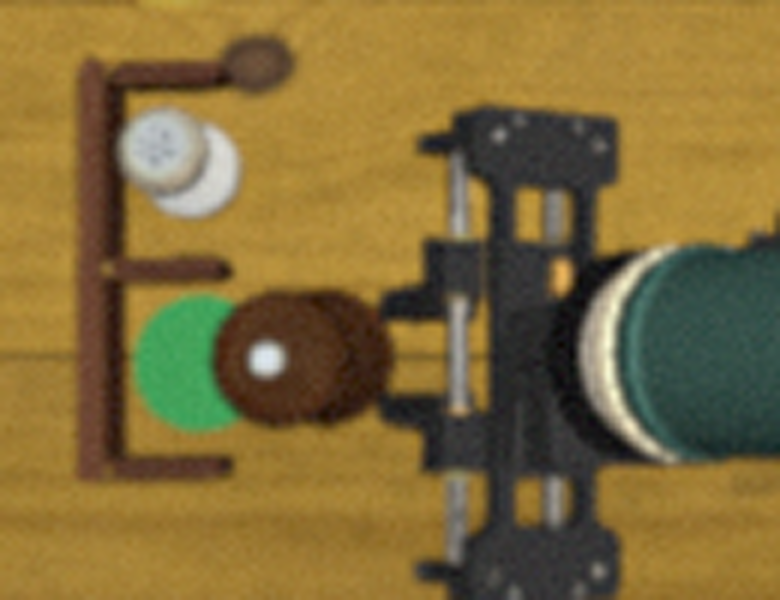

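The mill is centred on the bay axis (x 0.5204 against the felt at 0.5203), with about 59 mm to go to the rail. I go straight in.

Call:
step_arm(
  deltas=[
    [[0.08, 0, 0.067], [0, 0, 0]],
    [[0.096, -0.005, 0.08], [0, 0, 0]],
    [[0.096, 0, 0.08], [0, 0, 0]],
    [[0.096, -0.005, 0.08], [0, 0, 0]],
    [[0.096, 0, 0.08], [0, 0, 0]],
  ],
)

```text
clock: 9.03
eef_pos: [0.5224, 0.0452, 0.1384]
orientation: [-1.821, -1.818, -0.659]
ft_force: [0.5, -1.8, -1.2]
finger_gap: 0.028
```

Call:
step_arm(
  deltas=[
    [[0.096, -0.005, 0.08], [0, 0, 0]],
    [[0.096, 0, 0.08], [0, 0, 0]],
    [[0.096, -0.005, 0.08], [0, 0, 0]],
    [[0.077, 0, 0.064], [0, 0, 0]],
    [[0.058, 0, 0.048], [0, 0, 0]],
  ],
)

```text
clock: 9.45
eef_pos: [0.522, 0.0673, 0.1383]
orientation: [-1.82, -1.818, -0.659]
ft_force: [-0.6, -1.0, -0.4]
finger_gap: 0.0278
```

```bash
python3 chk.py 8 225 235 270 260
```

```text
28 knob 237.67857142857142 244.67857142857142 [0.51973008 0.20310914 0.157     ]
t 9.5 tcp [0.522  0.0676 0.1384] tip [0.5221 0.1739 0.0109] F [ 0.58 -0.83  0.4 ] gap 0.028 q [-0.13  0.37  2.13  0.88  0.97 -0.77]
```

View pics/c8.png

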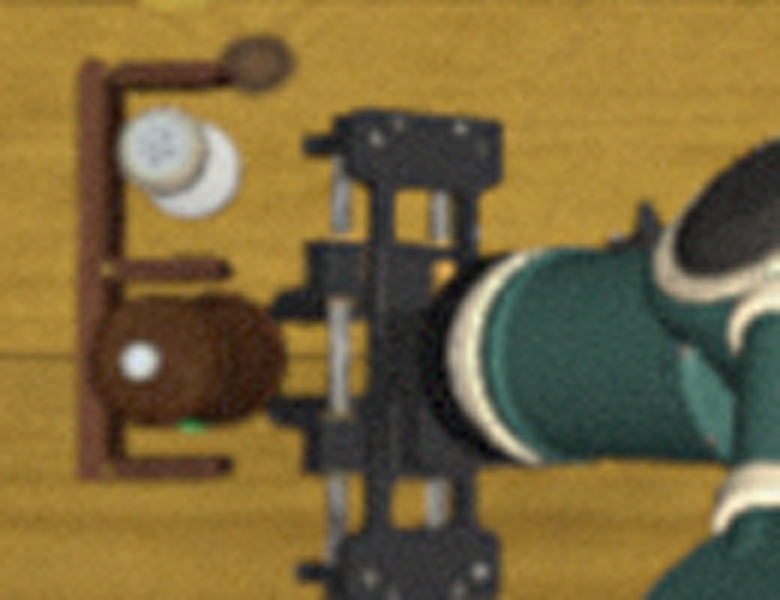

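Call:
step_arm(
  deltas=[
    [[0.04, 0.005, 0.032], [0, 0, 0]],
    [[0.038, 0.005, 0.032], [0, 0, 0]],
    [[0.038, 0, 0.032], [0, 0, 0]],
    [[0.038, 0, 0.032], [0, 0, 0]],
    [[0.03, 0, 0.025], [0, 0, 0]],
  ],
)

```text
clock: 9.92
eef_pos: [0.5226, 0.0764, 0.1384]
orientation: [-1.821, -1.818, -0.66]
ft_force: [0.2, -1.7, -0.2]
finger_gap: 0.0282
```

Call:
step_arm(
  deltas=[
    [[0.015, 0, 0.013], [0, 0, 0]],
    [[0.015, 0, 0.013], [0, 0, 0]],
  ],
)

```text
clock: 10.08
eef_pos: [0.5226, 0.078, 0.1384]
orientation: [-1.82, -1.818, -0.659]
ft_force: [-0.5, -1.5, -0.8]
finger_gap: 0.0284
```

```bash
python3 chk.py 9 225 235 260 260
```

```text
27 knob 232.74074074074073 244.40740740740742 [0.520269   0.21373798 0.157     ]
t 10.13 tcp [0.5226 0.078  0.1384] tip [0.5228 0.1843 0.0109] F [ 0.17 -2.26  0.62] gap 0.0279 q [-0.11  0.37  2.13  0.89  0.96 -0.76]
```

View pics/c9.png

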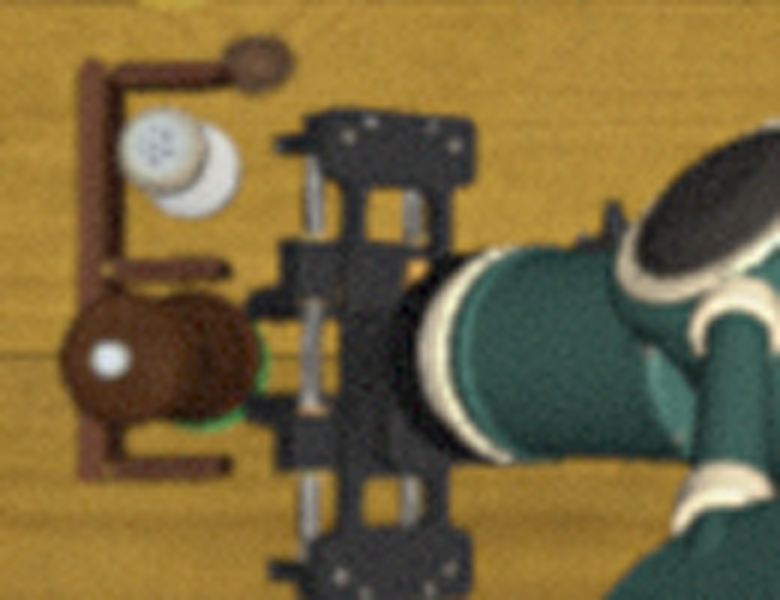

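Call:
step_arm(
  deltas=[
    [[0.015, 0, 0.013], [0, 0, 0]],
    [[0.015, 0, 0.013], [0, 0, 0]],
  ],
)

```text
clock: 10.3
eef_pos: [0.5227, 0.0792, 0.1383]
orientation: [-1.821, -1.819, -0.659]
ft_force: [0.1, -6.0, 2.2]
finger_gap: 0.0286
```

Call:
step_arm(
  deltas=[
    [[0.015, 0, 0.013], [0, 0, 0]],
  ],
)

```text
clock: 10.38
eef_pos: [0.5228, 0.0797, 0.1384]
orientation: [-1.822, -1.82, -0.659]
ft_force: [-1.5, -8.7, 2.3]
finger_gap: 0.0284
```

The force rises to about 9 N, so the mill is against the rail. I back straight out.

Call:
step_arm(
  deltas=[
    [[-0.03, 0, -0.025], [0, 0, 0]],
    [[-0.06, 0, -0.05], [0, 0, 0]],
    [[-0.1, 0, -0.083], [0, 0, 0]],
    [[-0.2, 0, -0.16], [0, 0, 0]],
    [[-0.3, 0, -0.25], [0, 0, 0]],
  ],
)

```text
clock: 10.8
eef_pos: [0.5222, 0.0445, 0.1381]
orientation: [-1.819, -1.819, -0.659]
ft_force: [-0.2, 0.4, 0.6]
finger_gap: 0.0287
```

Call:
step_arm(
  deltas=[
    [[-0.4, 0, -0.34], [0, 0, 0]],
    [[-0.4, 0, -0.34], [0, 0, 0]],
    [[-0.4, 0, -0.34], [0, 0, 0]],
    [[-0.2, 0, -0.17], [0, 0, 0]],
    [[0, 0, 0], [0, 0, 0]],
  ],
)

```text
clock: 11.22
eef_pos: [0.5229, -0.0312, 0.1389]
orientation: [-1.824, -1.816, -0.661]
ft_force: [0.1, -0.3, 0.5]
finger_gap: 0.0283
```

```bash
python3 chk.py 10 225 235 260 260; python3 - <<'E'
from h import *
a=vision.snapshot('scene');b=cv2.imread('pics/c10.png');S=cam('scene')
k=big((a.min(2)>120).astype(np.uint8),(195,110,235,200))
ys,xs=np.nonzero(k);print(len(xs),xs.mean(),ys.mean(),onz(S,np.c_[xs,ys],.157).mean(0))
cv2.imwrite('pics/d10.png',np.vstack([cv2.resize(a[100:240,130:330],(500,350)),cv2.resize(b[:500,:650],(500,240))]))
w=vision.snapshot('wrist');cv2.imwrite('pics/w10.png',w)
E
```

```text
28 knob 232.5 244.21428571428572 [0.52067503 0.21426695 0.157     ]
t 11.27 tcp [ 0.5226 -0.03    0.1389] tip [0.5231 0.0763 0.0114] F [-0.3   0.15  0.25] gap 0.028 q [-0.31  0.4   2.09  0.78  1.05 -0.84]
17 210.35294117647058 136.2941176470588 [0.52200897 0.21407469 0.157     ]
```

View pics/d10.png

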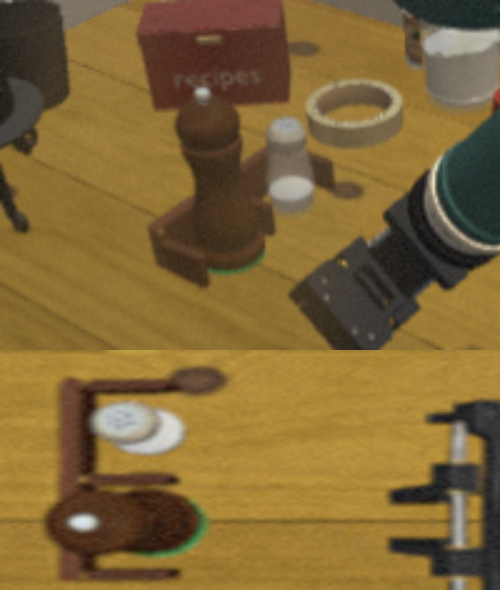

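View pics/w10.png

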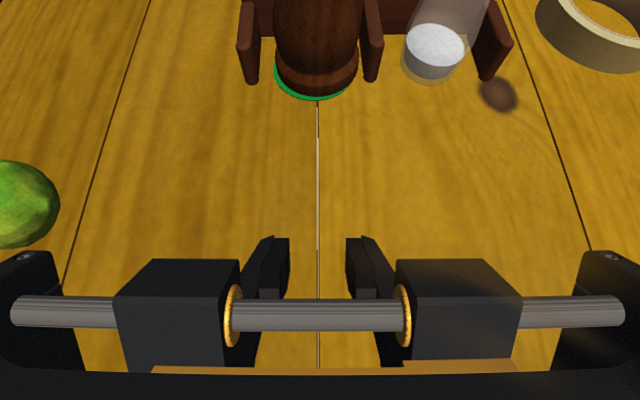

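View pics/c10.png

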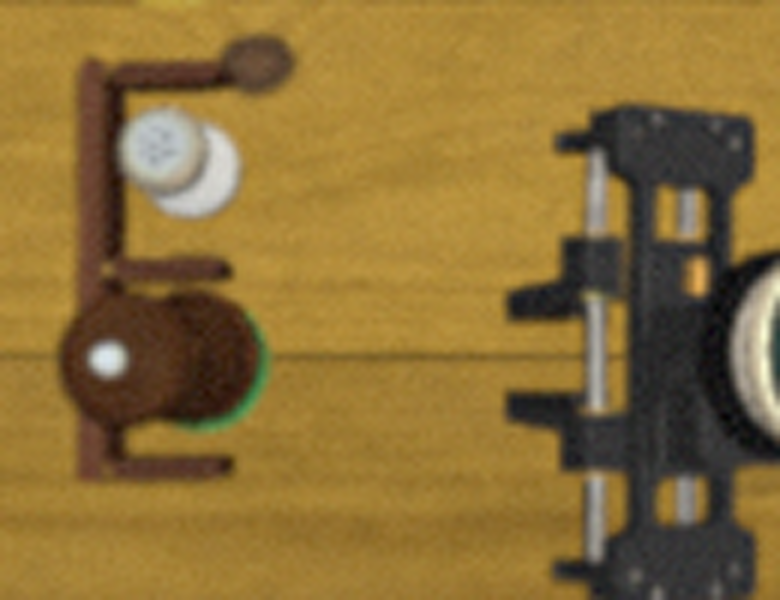

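The mill is upright in the bay, with the felt rim showing evenly at (315,85) in the wrist view, and the salt is unmoved. The gripper is clear of everything.

```bash
python3 -c "
from station import job_done;print(job_done())"
```

```text
the job is handed in; nothing more can be done
None
```

The pepper mill now stands upright over the green felt disc in the empty bay, against the rack's back rail. I pushed it there with the gripper leaned back about 40° and the fingers part closed as a cradle, touching its foot about 17 mm above the counter. The job was handed in at about 11.5 s of the 58 s allowed.

- **Position:** the mill's top knob measures (0.521, 0.214) from the top camera and (0.522, 0.214) from the scene camera. The felt centre was at about (0.521, 0.214), so the two agree within the 2 mm calibration.
- **Against the rail:** the push force rose from about 2 N to 9 N over the last millimetre or so, which shows contact. I expected the mill about 2 mm past the felt centre, and the cameras showed it almost exactly on centre. That difference is within calibration error, so the contact rests on the force reading.
- **Other things:** the salt shaker looks unmoved in the final pictures. The fingers were pulled back about 0.11 m, with the wrist force near zero. I did not re-measure the spice jar and glass at the end; the path stayed well away from both.

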